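Park the scratch tester's loading arm and load a sample

ROBOT

A 6-joint arm with a two-finger parallel gripper is mounted at the origin on a cart in front of the work surface, level with it; the furniture and walls round the work are solid. World frame = base frame: x ahead of the robot, y to its left, z up, the work surface at z = 0. Lengths are in m, angles in rad, forces in N, time in s.
With the tool pointing down it reaches from about 0.35 to 0.775 m from the base axis. Payload 5.5 kg.
Tool frame: the origin (TCP) lies at the very end of the fingers, on their centre line; the grasp point (between the pads) lies 19 mm behind it (env.grip_point_offset is the distance from the TCP to the grasp point, in m); z points along the fingers, y is the line along which they close (so a half turn about z gives the same grasp; the last joint's range is limited). The gripper opens to 85 mm and grips with 20 to 120 N. Pads are 22 mm wide; open, the fingers measure 114 mm over their backs; the gripper's body (76 mm by 85 mm) begins 54 mm behind the grasp point. The pads swing forward as they close: fully open they stand 13 mm farther back than shut.
Start: joints at [-1.268, 0.313, 0.046, 1.304, 0, 1.431], TCP at [0.246, -0.52, 0.231] pointing down, gripper open.
Joint ranges: [-2.76, 2.76], [-0.86, 1.69], [-1.03, 1.26], [-2.2, 2.34], [-1.47, 1.5], [-3.14, 3.14]. Speed limits (rad/s): [2.57, 2.57, 3.14, 3.14, 3.14, 3.14].

INTERFACE

Orientations are given as a unit quaternion [w, x, y, z].
In Python, from workcell import sensors, imaging, workorder, env gives the robot as it stands.
- The arm moves only by the shell command python3 -m handwheel 'ROWS' [FORCE]. ROWS is JSON, a list of rows, each a list of 5 numbers: the shift along the tool's x, y, z in mm, then the turn about the tool's z in rad, then the opening, from 0 (shut) to 1 (fully open). A call has 1 to 8 rows; each row is the pose to reach, as a shift and turn from the pose commanded when the call began, along the tool's axes at that moment; what a row does not reach only later rows make up. A row lasts 1/10 s, in which the tool goes at most 50 mm and 8.59 degrees, less where a joint would pass 70% of its speed; a pose out of reach is approached as far as the arm can. A call with a gripper value outside its range is refused whole. The fingers move at their own pace and stop on an object; FORCE is the grip in N (left out, the last holds). Time passes only in rows, so rows that repeat a pose let the fingers close. It gives the time, the measured TCP pose, the force, the opening and the grip force at its end, in the units of the state.
- sensors.get_state(): the state, without advancing time (a new reading comes with each control period).
- imaging.read_camera(name): name is "scene" or "top" or "wrist"; returns a dict with "color" (400x640x3 uint8, blue, green, red), "z_map" (400x640 float32, m along the optical axis (not along the pixel's ray), 0 where there is no reading), "fx", "fy", "cx", "cy" (pixels), "k1" (the pictures are not rectified: a ray, as slopes to the right and down, at radius r is drawn at 1 + k1 r^2 times it, then the intrinsics apply), "xyz" and "rotation" of the camera in the world. Camera axes: x right, y down, z forward; pixel columns grow to the right and rows downward; lengths in m; the calibration is good to about 2 mm. A picture is of the moment at which its call begins.
- workorder.hand_in(): hands the job in; it is judged then, once.
The state is a dict: "clock": time; "joint_pos": joint angles; "qvel": joint speeds; "tau": joint torques, N m; "tcp_pos": TCP position; "orientation": TCP orientation; "wrist_force": force on the tool from outside, world axes, zero at the start; "ft_torque": the same for the moment, N m; "finger_gap": finger opening in m; "grip_force": force on a finger pad.
Only numpy, scipy, OpenCV 4.12 (cv2) and the standard library are available. Lean on these libraries where they do the work, as an engineer would, in place of code of your own. Each camera call takes 0.05 s, during which the arm holds its last target. There are 200 camera calls.

TASK

Load the scratch tester: push its loading arm up, past its balance point, so that it stays leaning back by itself; do not fling it or let it drop back. Then push the white sample disc that lies on the tester's bed along the bed, without lifting it, until it is fully home in the V stop, and push the keeper bar shut across in front of it. Leave the things on the bench where they are.

Things in the scene. Friction and masses are not known exactly. Their poses are not given: they have to be found in the camera images.
- tester: Bench scratch tester, fixed: grey base 305 x 160 mm (x -180 to +125), steel bed 30 mm above the bench. Origin on the bench; x axis points from its loading front to the yoke, y left seen from the front, z up. Yoke: two cheeks 66 mm apart outside, x = 51 to 117 mm, top 142 mm above the bench. V stop on the bed: 14 mm high, 90 degree V open to -x.
- load_arm (a joint): Turn of the loading arm about its pivot, rad: 0 = down, level, reaching to the tester's -x; grows as the free end rises (a point L from the pivot goes to -L cos, +L sin); 1.75 = stopped, leaning back. Falls back below about 0.9, goes on up by itself above about 1.2. About 2 N up at the grip starts it. Bar 14 mm wide, 16 mm high.
- stylus (a point): Point of the steel stylus that hangs from the arm 145 mm from the pivot; with the arm down it stands right over the nest, 14 mm above the bed, so the 20 mm high sample cannot get home until the arm is up. A 42 mm steel weight is screwed on the arm above it, two more on the arm's tail.
- pivot (a point): Middle of the loading arm's pivot, 125 mm above the bench; the pivot axis is the tester's y axis.
- grip (a point): Middle of the black round grip that sticks out sideways from the arm's free end, along the tester's +y: 17 mm thick, 56 mm long (28 mm either side of this point), 195 mm from the pivot and on the arm's centre line; moves with the arm. Nothing is below it down to the bed or sample.
- sample: White sample disc, 52 mm across, 20 mm high, 35 g, loose, lying on the tester's bed in front of the V stop. Origin at the centre of its underside.
- nest (a point): Where the centre of the sample's underside is when the sample is home against both faces of the V stop; on the bed (30 mm above the bench). The sample comes home moving along the tester's +x.
- keeper (a joint): Turn of the keeper bar about its upright pivot, rad: 0 = shut, bar along the tester's +y across the front of the sample (1.5 mm free of a sample that is home); grows as it opens towards the tester's -x (at 1.57 it points to -x). It stays where it is left, needs about 0.4 N at its knob, and stops at 0.
- keeper_pivot (a point): The keeper's pivot, at the height of the bed; at x = -87.5, y = -52 mm in the tester's frame.
- keeper_knob (a point): The upright black knob at the keeper bar's end, 62 mm from the pivot: 13 mm thick, from 46 to 67 mm above the bench, this point 57 mm above the bench. The bar below it is 10 mm wide and its top is 41 mm above the bench.
- spare_sample: Another white disc, 52 mm across and 20 mm high, on the bench beside the tester; not to be moved. Origin under its centre.
- spare_weight: Turned steel weight, 42 mm across and 24 mm high, on the bench beside the tester; not to be moved. Origin under its centre.
- resin_sample: Small dark resin-mounted sample, 30 mm across and 18 mm high, on the bench beside the tester; not to be moved. Origin under its centre.
Things that resemble listed ones, but are neither listed nor needed, are in the scene too. What is shaped like the sample but red is not meant.

How it is judged:
On the way:
1. the loading arm stays up by itself, leaning back past its balance point (value of joint load_arm above 1.65 rad and contact force between each of the arm, the fingers and load_arm below 0.2 N), for 0.2 s.
At the end, for the whole second after the job is handed in: The loading arm leans back by itself against its stop (joint above 1.65 rad), the sample lies flat on the bed within 5 mm of its home in the V stop, and the keeper is shut (joint under 0.07 rad) (value of joint load_arm above 1.65 rad and value of joint keeper below 0.07 rad and horizontal distance between sample and nest below 0.005 m and z of sample in the frame of nest below 0.003 m and angle between sample's own z axis and vertical below 0.08 rad and linear speed of sample below 0.01 m/s); the robot touches nothing.
It fails at once if the loading arm drops back (over 1.5 rad/s) or is flung up (over 4 rad/s) (velocity of joint load_arm below -1.5 rad/s or velocity of joint load_arm above 4 rad/s).
It fails at once if the sample is pushed against the loading arm or its stylus (contact force between sample and load_arm above 0.3 N).
It fails at once if the sample is lifted more than 4 mm off the bed, tipped over 0.3 rad, or falls off the bed (z of sample in the frame of nest above 0.004 m or angle between sample's own z axis and vertical above 0.3 rad or z of sample in the frame of nest below -0.006 m).
It fails at once if a thing on the bench is moved by more than 15 mm (distance of any of spare_sample, spare_weight, resin_sample from where it was at the start of the episode above 0.015 m).
It also fails if it takes over 54 s, if anything falls off the work surface, if the arm or the gripper's body presses on something with over 40 N, if the wrist force passes 120 N, or if a joint passes its speed limit or range.

## Working session

There is one attempt and no reset: what is moved stays moved. The work goes in short steps, Python scripts to look and compute and a shell command to move; the robot and the scene stay as the last step left them, time stands still between calls to the robot, and variables do not carry over. Pictures are saved under pics/ and viewed, at most 10 in all, crops included, and the job is handed in when it is done.

```bash
ls; mkdir -p pics
cat > h.py <<'E'
import numpy as np, cv2
from workcell import sensors, imaging, workorder, env
def cam(n):
    c=imaging.read_camera(n); np.savez('pics/'+n+'.npz',**c); return c
def load(n): return dict(np.load('pics/'+n+'.npz'))
def ray(c,u,v):
    K=np.array([[c['fx'],0,c['cx']],[0,c['fy'],c['cy']],[0,0,1.]])
    xd=(u-c['cx'])/c['fx']; yd=(v-c['cy'])/c['fy']
    rd=np.hypot(xd,yd); r=rd
    for _ in range(30): r=rd/(1+c['k1']*r*r)
    s=r/rd if rd>0 else 1
    return np.array(c['xyz']), rotm(c)@np.array([xd*s,yd*s,1])
def rotm(c):
    R=np.array(c['rotation'],float)
    if R.size==9: return R.reshape(3,3)
    from scipy.spatial.transform import Rotation as Q
    return Q.from_quat([R[1],R[2],R[3],R[0]]).as_matrix()
def plane(c,u,v,z):
    o,d=ray(c,u,v); return o+d*(z-o[2])/d[2]
def zpt(c,u,v):
    o,d=ray(c,u,v); return o+d*float(c['z_map'][int(v),int(u)])
E
python3 - <<'E'
from h import *
a=cam('top'); b=cam('scene')
cv2.imwrite('pics/top0.png',a['color']);cv2.imwrite('pics/scene0.png',b['color'])
for c in (a,b): print({k:np.round(c[k],4).tolist() for k in c if k not in('color','z_map')})
print(sensors.get_state())
E
```

```text
pics
{'fx': 392.5915, 'fy': 392.5915, 'cx': 321.6231, 'cy': 200.5251, 'k1': -0.0755, 'xyz': [0.387, -0.2403, 0.9904], 'rotation': [-0.0415, 0.7078, -0.7032, 0.0522]}
{'fx': 498.2934, 'fy': 498.2934, 'cx': 322.6903, 'cy': 202.5346, 'k1': -0.1117, 'xyz': [-0.2654, -0.6514, 0.5483], 'rotation': [-0.4429, 0.7218, -0.4593, 0.268]}
{'clock': 0.1, 'joint_pos': array([-1.26758640e+00,  3.13937738e-01,  4.51187628e-02,  1.30361224e+00,
        1.18886638e-05,  1.43121468e+00]), 'qvel': array([ 0.00142934, -0.00155297,  0.00287227,  0.00193909, -0.0015817 ,
        0.00021002]), 'tau': array([ 2.38312437e-03, -4.81724131e+01,  2.99244046e+01,  1.26860462e-02,
       -6.95082076e-05,  1.76452755e-05]), 'tcp_pos': array([ 0.24623579, -0.51911366,  0.23050168]), 'orientation': array([-8.15195222e-04,  9.75591572e-01,  2.19591476e-01, -6.08794225e-05]), 'wrist_force': array([-0.22813894, -0.62075045,  0.2666749 ]), 'ft_torque': array([0.00610131, 0.0161847 , 0.01051266]), 'grip_force': 0.0, 'finger_gap': 0.08563161115822258}
```

View pics/top0.png

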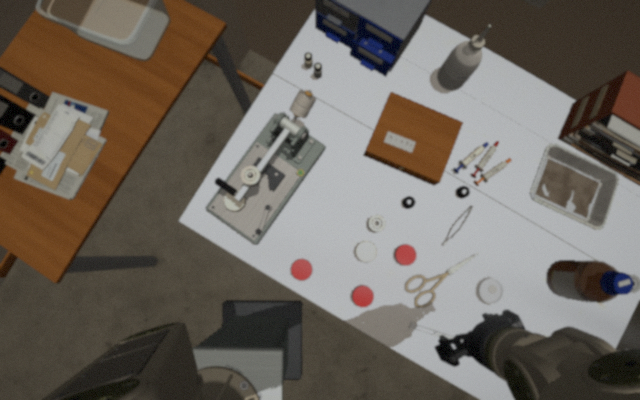

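View pics/scene0.png

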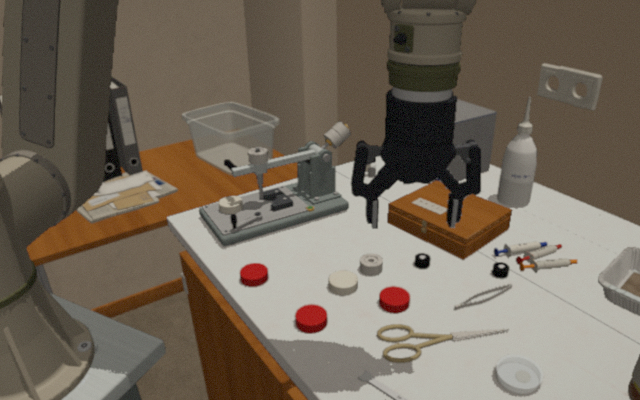

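Top view: the tester is at about (265,178), its front at lower left (232,222), the yoke at (295,135) and the grip at (226,186). The spare disc is at (366,251), the spare weight at (375,224), the resin samples at (408,202)/(462,192), and the red discs at (301,269), (362,296) and (405,255).

Could be taken for the sample: the white disc on the bed (top 233,202; scene 231,204), the spare disc on the bench (366,251), the lid (489,290) and the weight on the arm (250,175). By the description it is the one on the bed, so I'll check that in a close crop.

Run:
```python
from h import *
a=load('top');b=load('scene')
A=cv2.resize(a['color'][80:250,195:335],None,fx=3.5,fy=3.5,interpolation=cv2.INTER_CUBIC)
B=cv2.resize(b['color'][110:250,190:360],None,fx=2.3,fy=2.3,interpolation=cv2.INTER_CUBIC)
# stack side by side <=800 : A 490 wide
B=B[:, :310] if B.shape[1]>310 else B
B=cv2.resize(b['color'][140:245,190:275],None,fx=3.6,fy=3.6,interpolation=cv2.INTER_CUBIC)
H=max(A.shape[0],B.shape[0]); o=np.zeros((H,A.shape[1]+B.shape[1],3),np.uint8)
o[:A.shape[0],:A.shape[1]]=A;o[:B.shape[0],A.shape[1]:]=B
cv2.imwrite('pics/crop1.png',np.clip(o.astype(float)*1.3,0,255).astype(np.uint8));print(o.shape)
for n,u,v in [('c1',206,208),('c2',258,242),('c3',325,147),('c4',272,112)]:
    print(n,plane(a,u,v,.02).round(3),zpt(a,u,v).round(3))
for n,u,v in [('grip',226,186),('w',250,175),('yoke',295,135),('sample',233,202),('bed',262,205)]: print(n,zpt(a,u,v).round(3))
```

```text
(595, 796, 3)
c1 [0.496 0.034 0.02 ] [0.495 0.031 0.028]
c2 [ 0.412 -0.099  0.02 ] [ 0.412 -0.099  0.02 ]
c3 [ 0.654 -0.262  0.02 ] [ 0.659 -0.263  0.001]
c4 [ 0.746 -0.125  0.02 ] [ 0.754 -0.123 -0.001]
grip [ 0.533 -0.04   0.13 ]
w [ 0.55  -0.1    0.169]
yoke [ 0.65  -0.192  0.134]
sample [ 0.508 -0.04   0.048]
bed [ 0.503 -0.108  0.032]
```

View pics/crop1.png

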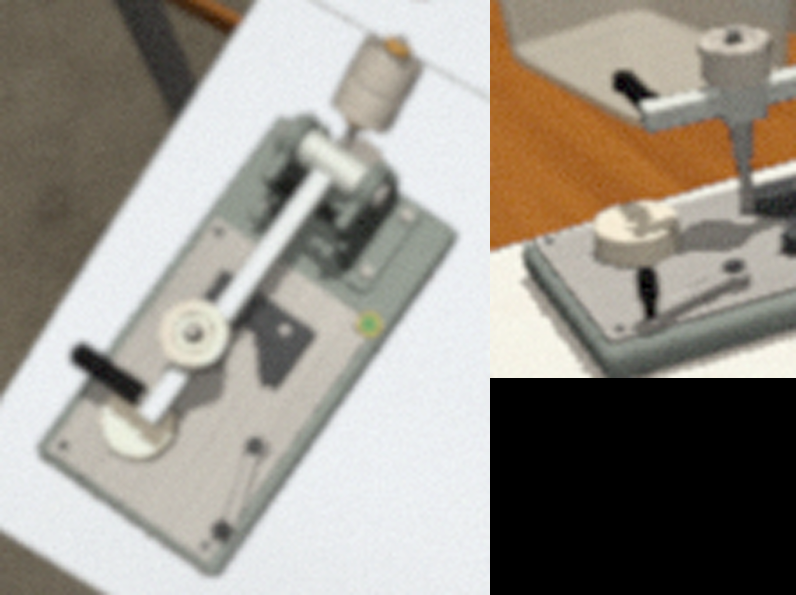

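The crop confirms it: the cream-white disc lies on the bed under the grip end at top (233,202). The keeper pivot is at (268,207), its knob at (258,231), the V stop at (273,178), and the grip runs (217,181) to (235,193). Next I'll fit the tester frame.

Run:
```python
from h import *
a=load('top');b=load('scene')
f=lambda x,y:(195+x/3.5,80+y/3.5)
P={'barfree':(158,405,.133),'barback':(318,190,.133),'wt':(194,332,.169),'kp':(255,446,.041),'knob':(222,528,.067),'gripA':(80,357,.125),'gripB':(140,392,.125),'samp':(137,424,.050),
'c1':(42,450,.03),'c2':(210,572,.02),'c3':(455,235,.03),'c4':(283,118,.03)}
W={}
for k,(x,y,z) in P.items():
    W[k]=plane(a,*f(x,y),z); print(k,W[k].round(4),zpt(a,*f(x,y)).round(3))
d=(W['barback']-W['barfree'])[:2]; yb=np.arctan2(d[1],d[0])
for k,l in(('c1','c4'),('c2','c3')):
    e=W[l]-W[k]; print(np.degrees(np.arctan2(e[1],e[0])),np.hypot(*e[:2]))
e=W['c1']-W['c2'];print(np.degrees(np.arctan2(e[0],-e[1]))+0, np.hypot(*e[:2]))
print('yaw bar',np.degrees(yb))
# keypoints in scene view for cross-check: scene crop scale 3.6 offset(190,140), B starts at x=490
g=lambda x,y:(190+(x-490)/3.6,140+y/3.6)
for n,x,y,z in[('knobtop',648,270,.067),('kp',733,267,.041),('wttop',735,40,.169),('gripend',625,82,.125),('samp',637,215,.05)]:
    print(n,plane(b,*g(x,y),z).round(4))
```

```text
barfree [ 0.5108 -0.0731  0.133 ] [ 0.51  -0.074  0.136]
barback [ 0.6517 -0.1714  0.133 ] [ 0.652 -0.171  0.132]
wt [ 0.5506 -0.1005  0.169 ] [ 0.551 -0.1    0.169]
kp [ 0.4958 -0.1236  0.041 ] [ 0.495 -0.124  0.046]
knob [ 0.4372 -0.1059  0.067 ] [ 0.437 -0.106  0.066]
gripA [ 0.5426 -0.0203  0.125 ] [ 0.541 -0.023  0.134]
gripB [ 0.5202 -0.0597  0.125 ] [ 0.519 -0.061  0.133]
samp [ 0.5094 -0.0427  0.05  ] [ 0.51  -0.042  0.048]
c1 [0.493  0.0281 0.03  ] [0.493 0.029 0.026]
c2 [ 0.4088 -0.0914  0.02  ] [ 0.409 -0.092  0.024]
c3 [ 0.6508 -0.2623  0.03  ] [ 0.659 -0.263  0.001]
c4 [ 0.7377 -0.1365  0.03  ] [ 0.739 -0.136  0.026]
-33.932241485157306 0.2949273240623278
-35.22356435480169 0.29626172674626067
144.8390610643433 0.1461830599473913
yaw bar -34.914087305815464
knobtop [ 0.4379 -0.1034  0.067 ]
kp [ 0.4993 -0.118   0.041 ]
wttop [ 0.536  -0.1082  0.169 ]
gripend [ 0.5443 -0.0196  0.125 ]
samp [ 0.5179 -0.0376  0.05  ]
```

The tester frame agrees between the arm weight and the keeper pivot: origin about (0.5965,-0.1315), yaw -34.9°. The nest comes out at x = -55 mm, as it must, and the keeper is open at about 1.87 rad. I'll grip the black grip lightly and follow its arc.

```bash
cat >> h.py <<'E'
O=np.array([.5965,-.1315]); YAW=np.radians(-34.9)
X=np.array([np.cos(YAW),np.sin(YAW)]); Y=np.array([-X[1],X[0]])
def t2w(x,y): return O+X*x+Y*y
def w2t(p): d=np.array(p[:2])-O; return np.array([d@X,d@Y])
def to(x,y,z):
    "shift in mm along tool axes from measured tcp to tester x,y, height z, and turn to bring tool y on tester X"
    from scipy.spatial.transform import Rotation as Q
    s=sensors.get_state(); q=s['orientation']; R=Q.from_quat([q[1],q[2],q[3],q[0]]).as_matrix()
    d=np.r_[t2w(x,y),z]-s['tcp_pos']
    print('t',round(s['clock'],2),'tester',(w2t(s['tcp_pos'])*1e3).round(1),'z',(s['tcp_pos'][2]*1e3).round(1),'F',s['wrist_force'].round(1),'gap',round(s['finger_gap'],4))
    a=np.arctan2(R[1,1],R[0,1])-YAW
    print('shift',(R.T@d*1e3).round(1),'turn',round(float(a),3))
E
python3 -m handwheel '[[300,-200,0,-0.518,0.6],[300,-200,0,-0.518,0.6],[300,-200,0,-0.518,0.6],[300,-200,0,-0.518,0.6],[300,-200,0,-0.518,0.6],[300,-200,0,-0.518,0.6],[300,-200,0,-0.518,0.6],[300,-200,0,-0.518,0.6]]' 20
python3 -c "
from h import *
to(-.105,.045,.2)"
```

```text
clock: 0.9
tcp_pos: [0.433, -0.2061, 0.2311]
orientation: [-0.001, 0.886, 0.465, 0.0]
wrist_force: [-0.5, -0.4, 0.2]
finger_gap: 0.0511
grip_force: 0.0
t 0.9 tester [ -91.4 -154.8] z 231.1 F [-0.5 -0.4  0.2] gap 0.0511
shift [199.8 -12.6  31.4] turn 0.005
```

```bash
python3 -m handwheel '[[50,-3,8,0,0.6],[100,-6,16,0,0.6],[150,-9,24,0,0.6],[190,-12,30,0,0.6],[198,-12,30,0,0.6],[198,-12,30,0,0.6]]'
python3 - <<'E'
from h import *
to(-.105,.045,.106)
c=cam('wrist'); cv2.imwrite('pics/wrist1.png',c['color'])
E
```

```text
clock: 1.5
tcp_pos: [0.5354, -0.0405, 0.2006]
orientation: [-0.0, 0.886, 0.463, -0.001]
wrist_force: [0.6, -1.3, -0.4]
finger_gap: 0.0517
grip_force: 0.0
t 1.5 tester [-102.1   39.7] z 200.6 F [ 0.6 -1.3 -0.4] gap 0.0517
shift [ 5.4 -2.8 94.6] turn 0.002
```

View pics/wrist1.png

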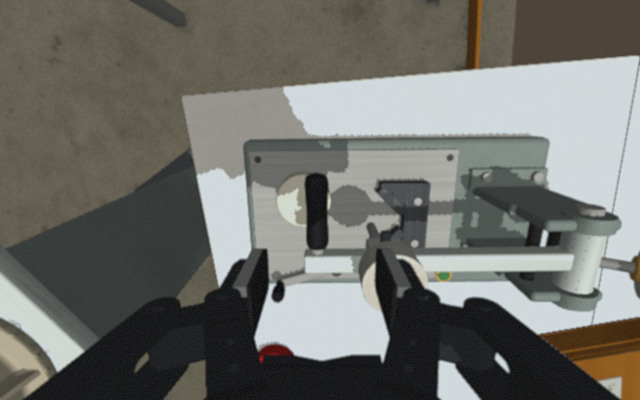

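The wrist view shows the grip at (317,210), centred between the fingers (mid about 318). The sample is at (303,200), clear of the fingers, and the weight (392,278) is off to the side. I'll descend and grip.

```bash
python3 -m handwheel '[[5,-3,35,0,0.6],[5,-3,70,0,0.6],[5,-3,94,0,0.6],[5,-3,94,0,0.6]]'
python3 -m handwheel '[[0,0,0,0,0],[0,0,0,0,0],[0,0,0,0,0],[0,0,0,0,0],[0,0,0,0,0],[0,0,0,0,0]]' 20
python3 -c "
from h import *
to(-.105,.045,.106)"
```

```text
clock: 1.95
tcp_pos: [0.5323, -0.0367, 0.1042]
orientation: [-0.002, 0.887, 0.461, -0.003]
wrist_force: [-0.5, -0.8, 0.5]
finger_gap: 0.0516
grip_force: 0.0
clock: 2.55
tcp_pos: [0.5348, -0.0351, 0.1091]
orientation: [-0.0, 0.887, 0.462, -0.0]
wrist_force: [-5.9, 0.6, 5.5]
finger_gap: 0.015
grip_force: 20.3
t 2.55 tester [-105.8   43.8] z 109.1 F [-5.9  0.6  5.5] gap 0.015
shift [1.2 0.8 3.1] turn -0.0
```

```bash
python3 -m handwheel '[[0,1,-16,0,0],[0,2,-31,0,0],[0,6,-46,0,0],[0,10,-61,0,0],[0,15,-76,0,0],[0,22,-90,0,0],[0,30,-104,0,0],[0,39,-117,0,0]]'
python3 -c "
from h import *
to(-.105,.045,.106)"
```

```text
clock: 3.35
tcp_pos: [0.5645, -0.0553, 0.2262]
orientation: [-0.003, 0.886, 0.463, -0.001]
wrist_force: [-8.9, 8.5, 6.6]
finger_gap: 0.0149
grip_force: 19.3
t 3.35 tester [-69.9  44.2] z 226.2 F [-8.9  8.5  6.6] gap 0.0149
shift [  0.7 -34.4 120.4] turn 0.001
```

```bash
python3 -m handwheel '[[0,8,-12,0,0],[0,18,-23,0,0],[0,30,-34,0,0],[0,42,-43,0,0],[0,55,-52,0,0],[0,69,-59,0,0],[0,83,-65,0,0],[0,98,-70,0,0]]'
python3 -c "
from h import *
to(-.105,.045,.106)"
```

```text
clock: 4.15
tcp_pos: [0.649, -0.1129, 0.2976]
orientation: [0.001, 0.886, 0.463, 0.002]
wrist_force: [2.9, 4.8, 1.4]
finger_gap: 0.0147
grip_force: 21.9
t 4.15 tester [32.4 45.3] z 297.6 F [2.9 4.8 1.4] gap 0.0147
shift [  -0.9 -138.   191.2] turn 0.001
```

```bash
python3 -m handwheel '[[0,13,-3,0,0],[0,27,-6,0,0],[0,40,-8,0,0],[0,54,-8,0,0],[0,67,-8,0,0],[0,81,-7,0,0],[0,86,-6,0,0]]'
python3 -c "
from h import *
to(-.105,.045,.106)"
```

```text
clock: 4.85
tcp_pos: [0.7208, -0.1625, 0.3021]
orientation: [0.001, 0.887, 0.463, 0.003]
wrist_force: [3.4, 5.0, 1.8]
finger_gap: 0.0144
grip_force: 22.1
t 4.85 tester [119.7  45.7] z 302.1 F [3.4 5.  1.8] gap 0.0144
shift [  -1.5 -225.4  195.2] turn 0.0
```

```bash
python3 -m handwheel '[[0,0,0,0,0.6],[0,0,0,0,0.6],[0,0,0,0,0.6],[0,0,0,0,0.6],[0,0,-15,0,0.6],[0,0,-30,0,0.6],[0,0,-45,0,0.6],[0,0,-45,0,0.6]]'
python3 - <<'E'
from h import *
to(-.18,.023,.2)
c=cam('scene'); cv2.imwrite('pics/s2.png',c['color'])
E
```

```text
clock: 5.65
tcp_pos: [0.7187, -0.1633, 0.3479]
orientation: [0.002, 0.887, 0.462, 0.001]
wrist_force: [-0.3, 0.3, 0.3]
finger_gap: 0.0513
grip_force: 0.0
t 5.65 tester [118.5  43.8] z 347.9 F [-0.3  0.3  0.3] gap 0.0513
shift [ -21.3 -299.   146.7] turn -0.001
```

View pics/s2.png

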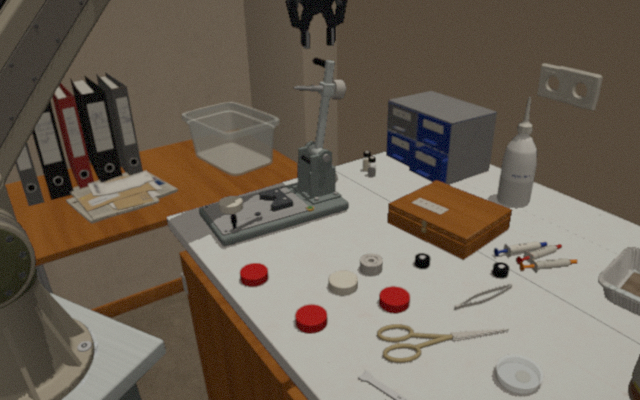

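The arm stays up by itself, leaning back (scene 320,100), and the gripper is clear above it. I'll back off and re-measure the sample.

```bash
python3 -m handwheel '[[0,-45,0,0,0.45],[0,-90,0,0,0.45],[0,-135,0,0,0.45],[0,-180,0,0,0.45],[0,-225,0,0,0.45],[0,-270,0,0,0.45],[0,-300,0,0,0.45],[0,-300,0,0,0.45]]'
python3 - <<'E'
from h import *
to(-.18,.023,.2); print(sensors.get_state()['joint_pos'].round(2))
c=cam('wrist');a=cam('top')
o=np.zeros((600,800,3),np.uint8)
cv2.imwrite('pics/w2.png',c['color'])
hsv=cv2.cvtColor(c['color'],cv2.COLOR_BGR2HSV)
# bed objects in height band
v,u=np.mgrid[0:400:2,0:640:2]; pts=np.array([zpt(c,x,y) for x,y in zip(u.ravel(),v.ravel())])
T=np.c_[(pts[:,:2]-O)@X,(pts[:,:2]-O)@Y]
m=(abs(pts[:,2]-.05)<.004)&(T[:,0]>-.178)&(T[:,0]<-.06)&(abs(T[:,1])<.075)
print('disc top pts',m.sum(), T[m].min(0),T[m].max(0))
(cx,cy),r=cv2.minEnclosingCircle((T[m]*1e3).astype(np.float32)); print(cx,cy,r)
k=(abs(pts[:,2]-.064)<.006)&(T[:,0]>-.178)&(T[:,0]<-.03)&(abs(T[:,1])<.1); print('knob',k.sum(),T[k].mean(0),pts[k,2].max() if k.any() else 0)
b=(abs(pts[:,2]-.03)<.004); print('bed z',np.median(pts[b,2]))
E
```

```text
clock: 6.5
tcp_pos: [0.4686, 0.0109, 0.3454]
orientation: [-0.0, 0.886, 0.463, -0.0]
wrist_force: [0.8, -0.0, 0.0]
finger_gap: 0.0382
grip_force: 0.0
t 6.5 tester [-186.4   43.6] z 345.4 F [ 0.8 -0.   0. ] gap 0.0382
shift [-20.6   6.4 145.4] turn 0.002
[-0.15  0.1   0.05  1.53  0.    2.03]
disc top pts 273 [-0.15101001 -0.06077615] [-0.08342872  0.0550662 ]
-126.77754974365234 -5.0831298828125 60.506019592285156
knob 17 [-0.14744175 -0.06375755] 0.06747081160980622
bed z 0.029509450622669076
```

View pics/w2.png

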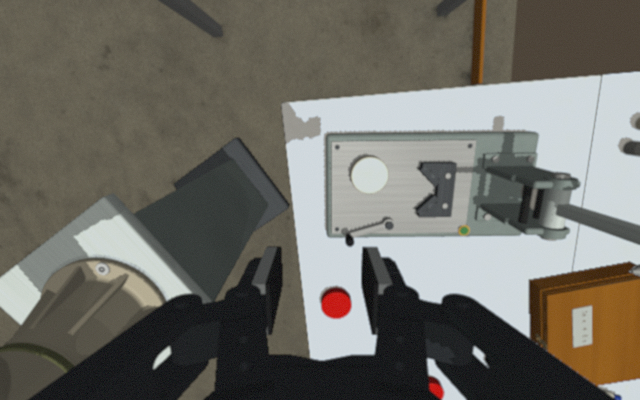

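The wrist view shows the sample clear at (369,174), the V notch at (437,188), the keeper pivot at (389,224) and the knob at (348,239). Now I'll turn these into tester coordinates.

Run:
```python
from h import *
c=load('wrist');a=load('top')
for n,u,v,z in[('samp',369,174,.05),('Vapex',437,188,.044),('kp',389,224,.041),('knob',348,236,.067),('baseFL',327,136,.03),('baseFR',328,236,.02)]:
    print(n,(w2t(plane(c,u,v,z))*1e3).round(1))
hsv=cv2.cvtColor(c['color'],cv2.COLOR_BGR2HSV); g=c['color'].min(2)
m=(g>195).astype(np.uint8); m[:,:332]=0;m[:,400:]=0;m[:145]=0;m[215:]=0
cs=max(cv2.findContours(m,0,2)[0],key=cv2.contourArea);(u,v),r=cv2.minEnclosingCircle(cs);print(u,v,r,r/c['fx']); print('samp',(w2t(plane(c,u,v,.05))*1e3).round(1))
m=(a['color'].min(2)>165).astype(np.uint8); print(a['color'][202,233])
M=np.zeros_like(m); M[185:222,215:250]=m[185:222,215:250]
cs=max(cv2.findContours(M,0,2)[0],key=cv2.contourArea);(u,v),r=cv2.minEnclosingCircle(cs);print(u,v,r,'samp top',(w2t(plane(a,u,v,.05))*1e3).round(1))
```

```text
samp [-121.    30.6]
Vapex [-22.4   9.4]
kp [-86.7 -46.3]
knob [-149.3  -54.9]
baseFL [-179.3   80.6]
baseFR [-176.5  -74.2]
369.5636901855469 175.0923614501953 17.614377975463867 0.054971596617977035
samp [-120.2   29.1]
[173 186 182]
233.93948364257812 199.7356719970703 9.348817825317383 samp top [-119.8   25.4]
```

```bash
python3 -m handwheel '[[-19,14,80,-1.57,0.45],[-19,14,120,-1.57,0.45],[-19,14,120,-1.57,0.45],[-19,14,120,-1.57,0.45],[-19,14,120,-1.57,0.45],[-19,14,120,-1.57,0.45],[-19,14,120,-1.57,0.45],[-19,14,120,-1.57,0.45]]'
python3 -c "
from h import *
to(-.178,.025,.2)"
```

```text
clock: 7.4
tcp_pos: [0.474, -0.0158, 0.224]
orientation: [-0.0, 0.469, 0.883, -0.0]
wrist_force: [0.3, -0.2, -0.5]
finger_gap: 0.0383
grip_force: 0.0
t 7.4 tester [-166.6   24.8] z 224.0 F [ 0.3 -0.2 -0.5] gap 0.0383
shift [10.7 -3.8 24. ] turn 1.204
```

```bash
python3 -m handwheel '[[11,-4,24,-0.37,0.45],[11,-4,60,-0.37,0.45],[11,-4,90,-0.37,0.45],[11,-4,90,-0.37,0.45]]'
python3 -c "
from h import *
to(-.178,.025,.036); s=sensors.get_state();print(s['joint_pos'].round(2))"
```

```text
clock: 7.8
tcp_pos: [0.461, -0.0081, 0.1308]
orientation: [-0.004, 0.301, 0.954, -0.001]
wrist_force: [-0.9, 0.6, -0.2]
finger_gap: 0.0385
grip_force: 0.0
t 7.8 tester [-181.7   23.7] z 130.8 F [-0.9  0.6 -0.2] gap 0.0385
shift [-4.4  1.6 94.7] turn 1.568
[-0.19  0.16 -0.41  1.01 -0.    0.42]
```

```bash
python3 -m handwheel '[[-3,1,45,0,0.45],[-3,1,75,0,0.45],[-3,1,90,0,0.45],[-3,1,92,0,0.45],[-3,1,92,0,0.45]]'
python3 - <<'E'
from h import *
to(-.055,.0,.036)
c=cam('wrist');cv2.imwrite('pics/w3.png',c['color'])
E
```

```text
clock: 8.3
tcp_pos: [0.4678, -0.0094, 0.0438]
orientation: [0.0, 0.301, 0.953, -0.0]
wrist_force: [-0.2, 0.1, 0.1]
finger_gap: 0.0383
grip_force: 0.0
t 8.3 tester [-175.5   26.5] z 43.8 F [-0.2  0.1  0.1] gap 0.0383
shift [-120.6  -26.1    7.9] turn 1.567
```

View pics/w3.png

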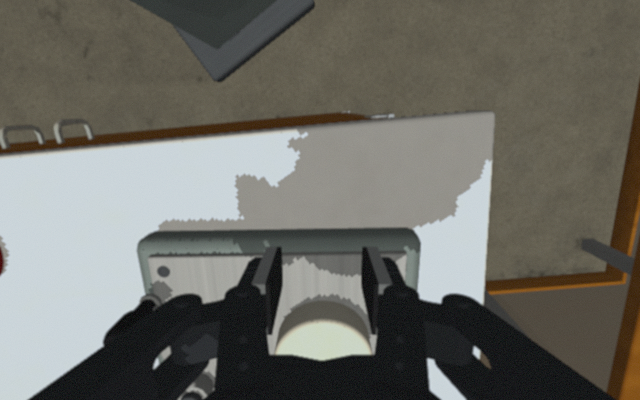

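The wrist view shows the disc at column about 321, centred between the fingers (mid about 322). I'll lower a little and push.

```bash
python3 -m handwheel '[[0,0,6,0,0.45],[-10,0,7,0,0.45],[-18,0,7,0,0.45],[-26,0,7,0,0.45],[-32,-2,7,0,0.45],[-38,-5,7,0,0.45],[-44,-8,7,0,0.45],[-50,-11,7,0,0.45]]'
python3 -c "
from h import *
to(-.084,0,.036)"
```

```text
clock: 9.15
tcp_pos: [0.5015, -0.047, 0.0363]
orientation: [-0.0, 0.301, 0.954, 0.0]
wrist_force: [-0.3, 1.3, 0.8]
finger_gap: 0.0387
grip_force: 0.5
t 9.15 tester [-126.2   15. ] z 36.3 F [-0.3  1.3  0.8] gap 0.0387
shift [-42.3 -14.9   0.3] turn 1.569
```

```bash
python3 -m handwheel '[[-6,-3,0,0,0.45],[-12,-6,0,0,0.45],[-18,-9,0,0,0.45],[-24,-12,0,0,0.45],[-30,-14,0,0,0.45],[-34,-15,0,0,0.45],[-38,-15,0,0,0.45],[-38,-15,0,0,0.45]]'
python3 - <<'E'
from h import *
to(-.084,0,.036)
c=cam('scene');cv2.imwrite('pics/s3.png',cv2.resize(c['color'][120:250,180:370],None,fx=4,fy=4,interpolation=cv2.INTER_CUBIC))
E
```

```text
clock: 9.95
tcp_pos: [0.5246, -0.081, 0.0363]
orientation: [0.0, 0.301, 0.954, -0.0]
wrist_force: [-0.4, 1.0, -0.2]
finger_gap: 0.0383
grip_force: 0.0
t 9.95 tester [-87.9   0.2] z 36.3 F [-0.4  1.  -0.2] gap 0.0383
shift [-3.9 -0.2  0.3] turn 1.569
```

View pics/s3.png

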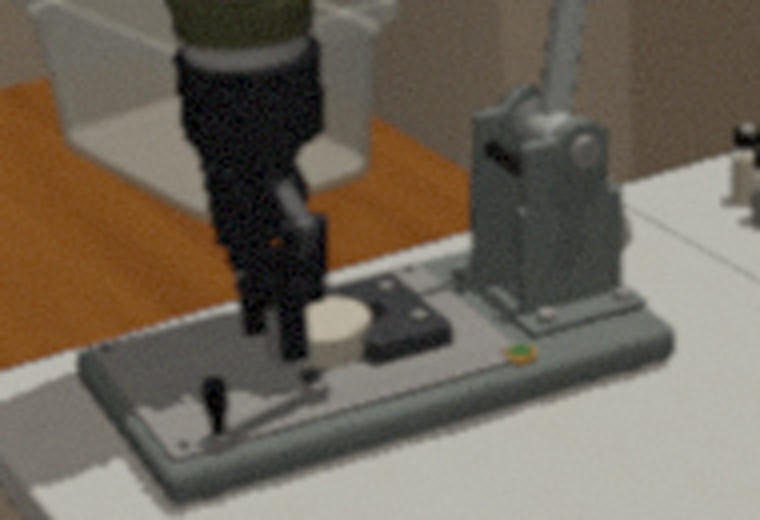

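The disc at (338,330) is entering the V stop, and the knob (213,400) is untouched. I'll push on gently until the force rises.

```bash
for i in 1 ; do python3 -m handwheel '[[-2,0,0,0,0.45],[-4,0,0,0,0.45],[-4,0,0,0,0.45]]'; done
python3 -c "
from h import *
to(-.084,0,.036)"
python3 -m handwheel '[[-1,0,0,0,0.45],[-2,0,0,0,0.45],[-2,0,0,0,0.45]]'
python3 -c "
from h import *
to(-.084,0,.036)"
```

```text
clock: 10.3
tcp_pos: [0.5265, -0.0823, 0.0361]
orientation: [-0.001, 0.301, 0.954, 0.0]
wrist_force: [-1.4, 2.4, 2.0]
finger_gap: 0.0386
grip_force: 1.8
t 10.3 tester [-85.5   0.3] z 36.1 F [-1.4  2.4  2. ] gap 0.0386
shift [-1.5 -0.3  0.1] turn 1.569
clock: 10.6
tcp_pos: [0.5268, -0.0825, 0.0359]
orientation: [-0.002, 0.3, 0.954, 0.001]
wrist_force: [-6.9, 5.2, 3.9]
finger_gap: 0.0386
grip_force: 3.9
t 10.6 tester [-85.2   0.3] z 35.9 F [-6.9  5.2  3.9] gap 0.0386
shift [-1.2 -0.3 -0.1] turn 1.57
```

The disc stopped with about 8 N of push at TCP x ≈ -85 mm (expected -84), so it is home. I'll back off, lift and go over the keeper knob.

```bash
python3 -m handwheel '[[5,0,0,0,0.45],[30,0,0,0,0.45],[62,0,0,0,0.45],[62,0,-45,0,0.45],[62,-35,-70,0,0.45],[62,-70,-70,0,0.45],[62,-70,-70,0,0.45],[62,-70,-70,0,0.45]]'
python3 - <<'E'
from h import *
to(-.147,-.07,.053)
a=cam('top');c=cam('scene')
A=cv2.resize(a['color'][130:260,190:320],None,fx=3,fy=3,interpolation=cv2.INTER_CUBIC)
B=cv2.resize(c['color'][140:270,180:310],None,fx=3,fy=3,interpolation=cv2.INTER_CUBIC)
cv2.imwrite('pics/x4.png',np.hstack([A,B]))
E
```

```text
clock: 11.4
tcp_pos: [0.4383, -0.1067, 0.1068]
orientation: [0.001, 0.302, 0.953, -0.0]
wrist_force: [0.1, -0.2, -0.4]
finger_gap: 0.0386
grip_force: 0.0
t 11.4 tester [-143.9  -70.2] z 106.8 F [ 0.1 -0.2 -0.4] gap 0.0386
shift [ 3.2  0.1 53.8] turn 1.567
```

View pics/x4.png

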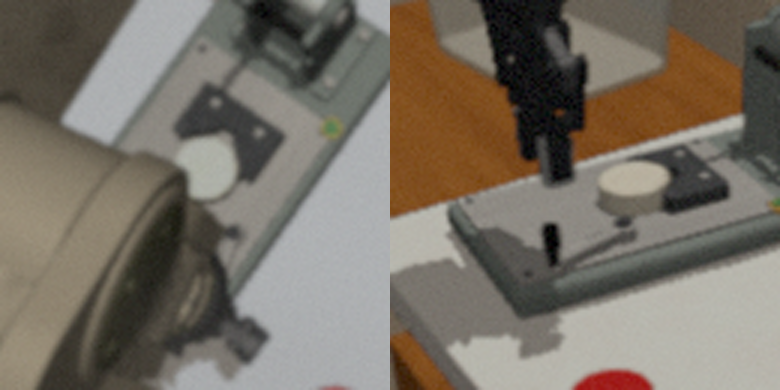

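The disc at top crop (208,167) sits in the V, and the gripper is above the knob (scene crop 551,242). I'll descend, grip the knob and sweep it along its arc.

```bash
python3 -m handwheel '[[2,0,25,0,0.45],[2,0,45,0,0.45],[2,0,53,0,0.45],[2,0,53,0,0.45],[2,0,53,0,0.45]]'
python3 -m handwheel '[[0,0,0,0,0],[0,0,0,0,0],[0,0,0,0,0],[0,0,0,0,0],[0,0,0,0,0],[0,0,0,0,0]]' 20
python3 -c "
from h import *
to(-.147,-.07,.053); print((w2t(plane(load('top'),259.3,185.7,.05))*1e3).round(1))"
```

```text
clock: 12.0
tcp_pos: [0.4368, -0.1045, 0.0535]
orientation: [0.0, 0.3, 0.954, -0.0]
wrist_force: [0.9, -0.7, -0.2]
finger_gap: 0.0385
grip_force: 0.0
clock: 12.6
tcp_pos: [0.4371, -0.105, 0.054]
orientation: [0.001, 0.301, 0.954, -0.0]
wrist_force: [1.0, 0.9, 5.3]
finger_gap: 0.012
grip_force: 20.3
t 12.6 tester [-145.9  -69.5] z 54.0 F [1.  0.9 5.3] gap 0.012
shift [ 1.1 -0.5  1. ] turn 1.569
[-56.6  -4.3]
```

```bash
python3 -m handwheel '[[2,12,0,0,0],[2,25,0,0,0],[0,37,0,0,0],[-5,48,0,0,0],[-12,58,0,0,0],[-21,67,0,0,0],[-32,73,0,0,0],[-32,73,0,0,0]]'
python3 -c "
from h import *
to(-.0875,.01,.053)"
```

```text
clock: 13.4
tcp_pos: [0.5054, -0.062, 0.0534]
orientation: [-0.0, 0.3, 0.954, 0.001]
wrist_force: [-0.0, 4.8, 6.1]
finger_gap: 0.0116
grip_force: 22.8
t 13.4 tester [-114.5    4.9] z 53.4 F [-0.   4.8  6.1] gap 0.0116
shift [-27.    5.1   0.4] turn 1.57
```

```bash
python3 -m handwheel '[[-6,3,0,0,0],[-12,4,0,0,0],[-18,5,0,0,0],[-24,6,0,0,0],[-28,6,0,0,0],[-31,6,0,0,0],[-31,6,0,0,0]]'
python3 -c "
from h import *
to(-.0875,.01,.053)"
```

```text
clock: 14.1
tcp_pos: [0.5355, -0.0731, 0.0536]
orientation: [0.001, 0.3, 0.954, 0.004]
wrist_force: [7.2, 11.5, 0.6]
finger_gap: 0.011
grip_force: 20.3
t 14.1 tester [-83.4  13. ] z 53.6 F [ 7.2 11.5  0.6] gap 0.011
shift [ 4.1 -3.   0.6] turn 1.571
```

```bash
python3 -m handwheel '[[-1,2,0,0,0],[-3,3,0,0,0],[-3,3,0,0,0]]'
python3 -c "
from h import *
to(-.0875,.01,.053)
s=sensors.get_state();print(s['wrist_force'][:2]@X,s['wrist_force'][:2]@Y)"
```

```text
clock: 14.4
tcp_pos: [0.5364, -0.0733, 0.0533]
orientation: [-0.001, 0.3, 0.954, 0.002]
wrist_force: [-2.1, 7.1, 6.1]
finger_gap: 0.0118
grip_force: 20.5
t 14.4 tester [-82.6  13.3] z 53.3 F [-2.1  7.1  6.1] gap 0.0118
shift [ 4.9 -3.3  0.3] turn 1.57
-5.770045004248183 4.6381939226175515
```

It's against the stop: 0.8 mm of travel for 3 mm commanded, with a 6 N reaction. I'll release, lift and back away.

```bash
python3 -m handwheel '[[0,0,0,0,0.4],[0,0,0,0,0.4],[0,0,0,0,0.4],[0,0,-25,0,0.4],[0,0,-60,0,0.4],[40,0,-100,0,0.4],[85,0,-130,0,0.4],[120,0,-150,0,0.4]]'
python3 -m handwheel '[[20,-30,0,0,0.4],[20,-70,0,0,0.4],[20,-110,0,0,0.4],[20,-150,0,0,0.4],[20,-150,0,0,0.4]]'
python3 - <<'E'
from h import *
to(-.0875,.01,.053)
a=cam('top');c=cam('scene')
A=cv2.resize(a['color'][100:240,195:325],None,fx=3,fy=3,interpolation=cv2.INTER_CUBIC)
B=cv2.resize(c['color'][120:260,190:320],None,fx=3,fy=3,interpolation=cv2.INTER_CUBIC)
cv2.imwrite('pics/x5.png',np.hstack([A,B]))
E
```

```text
clock: 15.2
tcp_pos: [0.4391, -0.0069, 0.2041]
orientation: [0.001, 0.301, 0.954, -0.0]
wrist_force: [0.3, 0.5, 0.5]
finger_gap: 0.0341
grip_force: 0.0
clock: 15.7
tcp_pos: [0.3352, -0.1213, 0.203]
orientation: [0.0, 0.304, 0.953, -0.001]
wrist_force: [-0.2, -0.1, -0.7]
finger_gap: 0.034
grip_force: 0.0
t 15.7 tester [-220.1 -141.2] z 203.0 F [-0.2 -0.1 -0.7] gap 0.034
shift [-131.2  152.6  149.8] turn 1.562
```

View pics/x5.png

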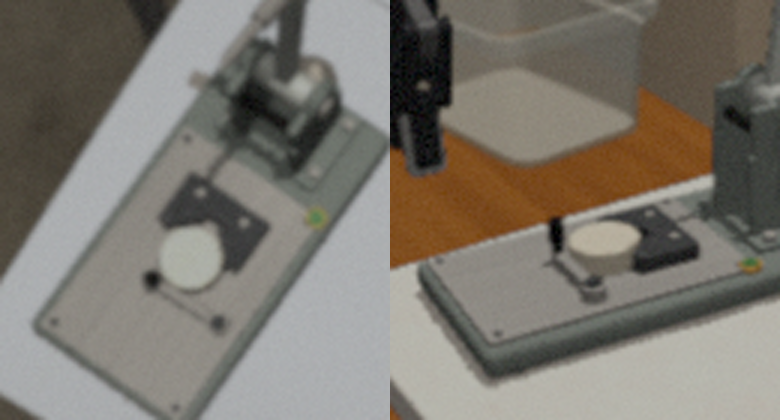

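The disc (190,258) is in the V and the bar runs across in front of it, from pivot (218,323) to knob (152,280). A numeric check follows.

Run:
```python
from h import *
a=load('top');f=lambda x,y:(195+x/3,100+y/3)
p=w2t(plane(a,*f(218,323),.043))*1e3;k=w2t(plane(a,*f(152,279),.067))*1e3
g=a['color'].min(2);M=np.zeros_like(g);M[168:205,240:275]=(g[168:205,240:275]>158)
cs=max(cv2.findContours(M,0,2)[0],key=cv2.contourArea);(u,v),r=cv2.minEnclosingCircle(cs)
s=w2t(plane(a,u,v,.05))*1e3
print('kp',p,'knob',k,'ang',np.arctan2(-(k-p)[0],(k-p)[1]),np.hypot(*(k-p)));print('samp',s,r,'rel kp',s-p,'want 32.5,52')
```

```text
kp [-87.90838487 -51.47982156] knob [-90.45897675   8.0488065 ] ang 0.04282028453647275 59.58324494292259
samp [-57.54128639  -1.17677478] 9.19866943359375 rel kp [30.36709848 50.30304678] want 32.5,52
```

The angle reads 0.043, too close to the 0.07 limit given the measuring error. I'll give the knob a confirming push with shut fingers.

```bash
python3 -m handwheel '[[-20,40,0,0,0],[-50,80,20,0,0],[-80,120,50,0,0],[-91,153,90,0,0],[-91,153,130,0,0],[-91,153,148,0,0],[-91,153,149,0,0],[-91,153,149,0,0]]'
python3 -c "
from h import *
to(-.107,.011,.054)"
```

```text
clock: 16.6
tcp_pos: [0.4996, -0.044, 0.0537]
orientation: [-0.001, 0.3, 0.954, -0.0]
wrist_force: [0.6, 0.0, 0.5]
finger_gap: 0.0002
grip_force: 0.0
t 16.6 tester [-129.5   16.3] z 53.7 F [0.6 0.  0.5] gap 0.0002
shift [-22.5  -5.3  -0.3] turn 1.571
```

```bash
python3 -m handwheel '[[-10,-4,0,0,0],[-18,-5,0,0,0],[-23,-5,0,0,0],[-23,-5,0,0,0]]'
python3 -m handwheel '[[-2,0,0,0,0],[-4,0,0,0,0],[-4,0,0,0,0]]'
python3 -c "
from h import *
to(-.107,.011,.054)
s=sensors.get_state();print(s['wrist_force'][:2]@X,s['wrist_force'][:2]@Y)"
```

```text
clock: 17.0
tcp_pos: [0.5154, -0.0623, 0.0549]
orientation: [-0.0, 0.301, 0.954, 0.001]
wrist_force: [-2.7, 3.4, 3.0]
finger_gap: 0.0
grip_force: 2.4
clock: 17.3
tcp_pos: [0.5159, -0.0626, 0.0545]
orientation: [-0.003, 0.3, 0.954, 0.002]
wrist_force: [-8.5, 8.5, 9.0]
finger_gap: 0.0
grip_force: 6.4
t 17.3 tester [-105.5   10.4] z 54.5 F [-8.5  8.5  9. ] gap 0.0
shift [1.5 0.6 0.5] turn 1.57
-11.840391801809071 2.0459818496097837
```

The bar is rigid at TCP x = -105.5 mm (expected -105), with a 12 N reaction, so it is shut. I'll back away and hand in.

```bash
python3 -m handwheel '[[10,0,0,0,0],[35,0,0,0,0],[50,0,-40,0,0],[60,0,-90,0,0],[70,0,-130,0,0],[70,0,-130,0,0],[70,0,-130,0,0]]'
python3 - <<'E'
from h import *
to(-.1,0,.1)
c=cam('scene');a=load('scene');print('arm area change vs previous',np.abs(c['color'][55:190,295:345].astype(int)-a['color'][55:190,295:345]).mean())
print(workorder.hand_in())
E
```

```text
clock: 18.0
tcp_pos: [0.4629, -0.0253, 0.186]
orientation: [0.003, 0.301, 0.954, 0.0]
wrist_force: [0.3, 0.7, -0.2]
finger_gap: 0.0001
grip_force: 0.0
t 18.0 tester [-170.3   10.7] z 186.0 F [ 0.3  0.7 -0.2] gap 0.0001
shift [-69.9 -10.7  86.3] turn 1.569
arm area change vs previous 0.0
the job is handed in; nothing more can be done
None
```

I handed the job in at about 18 s: the loading arm was up and leaning back, the sample was pushed home in the V stop and the keeper was shut against its stop. The verdict was not reported, and my last check that the arm was still up compared a picture with itself, so the arm rests on the earlier pictures.

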